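Make up two wheel-bearing kits

TASK

Make up the two wheel-bearing kits: first deal out the two bearings, one to each tray, the short two-compartment tray before the long three-compartment one, each into the compartment at the tray's black handle. Only then add the other parts: the castle nut to the short tray's remaining compartment, and in the long tray the flanged sleeve in the middle compartment and the domed dust cap in the last one, away from the handle. Everything stands flat on its compartment's floor, the same way up as now, and the grease tin and the drive socket standing among the stock stay where they are.

Things in the scene. Friction and masses are not known exactly. Their poses are not given: they have to be found in the camera images.
- bearing_a_mid (a point): A double-row wheel bearing of bright steel with black rubber seals, lying flat: a thick ring 54 mm across and 34 mm high with a 25 mm bore. One of two alike, either may go in either tray. The point is its centre, half-way up (17 mm over its underside); z along the bore. Mass about 0.3 kg.
- bearing_b_mid (a point): A double-row wheel bearing of bright steel with black rubber seals, lying flat: a thick ring 54 mm across and 34 mm high with a 25 mm bore. One of two alike, either may go in either tray. The point is its centre, half-way up (17 mm over its underside); z along the bore. Mass about 0.3 kg.
- nut_mid (a point): A castle nut (axle nut) of steel: hexagon 36 mm across flats (41.6 mm over corners) and 26 mm high, with six 8 mm high teeth round a dark bore on top, 34 mm in all. The point is its centre, half-way up (17 mm over its underside); z up; two of the flats face its own +y and -y, the others every 60 degrees. About 0.16 kg.
- sleeve_mid (a point): A flanged steel spacer sleeve standing on its flange: flange 46 mm across and 6 mm thick, above it a round barrel 30 mm across up to 48 mm, dark bore in the top. The point is its centre, half-way up (24 mm over its underside); z up. About 0.2 kg.
- cap_mid (a point): A steel hub dust cap, dome upward: lip 47 mm across and 3 mm high, straight skirt 42 mm across up to 25 mm, then a rounded dome up to 34 mm. The point is its centre, half-way up (17 mm over its underside); z up. About 0.08 kg.
- tin_mid (a point): A grease tin, not part of the kits, to be left alone: green, dark metal lid, 54 mm across and 42 mm high. The point is its centre, half-way up. Stands loose among the stock.
- socket_mid (a point): A chromed drive socket, not part of the kits, to be left alone: stands loose on its narrow end, 26 mm across for the lower 16 mm, 34 mm above that, 50 mm high, dark opening in the top; no flange. The point is its centre, half-way up.
- short_tray: Short aluminium kit tray, fixed, 168 mm long (own x) by 124 (y): two compartments in a row along x, each 78 x 116 mm inside. Floor 3 mm thick; walls and dividers 4 mm thick, tops 11 mm over the bench. Black wire handle (56 mm wide, 19 mm out) at the -x end, nearest the robot. Origin: centre of underside. Compartment centres from the handle end: x = -41, +41 mm, y = 0.
- long_tray: Long aluminium kit tray, fixed, 250 mm long (own x) by 124 (y): three compartments in a row along x, each 78 x 116 mm inside. Floor 3 mm thick; walls and dividers 4 mm thick, tops 11 mm over the bench. Black wire handle (56 mm wide, 19 mm out) at the -x end, nearest the robot. Origin: centre of underside. Compartment centres from the handle end: x = -82, 0, +82 mm, y = 0.
Not all that is in view belongs to the job. Leave any yellow look-alike of the part that bears bearing_a_mid alone.

How it is judged:
On the way, in this order (a step that is already met when the one before it is completed fails the run):
1. a bearing lies flat in the handle-end compartment of the short tray (((x of bearing_a_mid in the frame of short_tray between -0.065 and -0.017 m and y of bearing_a_mid in the frame of short_tray between -0.042 and 0.042 m and z of bearing_a_mid in the frame of short_tray between 0.015 and 0.025 m and angle between bearing_a_mid's own z axis and vertical below 0.12 rad) or (x of bearing_b_mid in the frame of short_tray between -0.065 and -0.017 m and y of bearing_b_mid in the frame of short_tray between -0.042 and 0.042 m and z of bearing_b_mid in the frame of short_tray between 0.015 and 0.025 m and angle between bearing_b_mid's own z axis and vertical below 0.12 rad))), for 0.2 s.
2. the other bearing lies flat in the handle-end compartment of the long tray too ((((x of bearing_a_mid in the frame of short_tray between -0.065 and -0.017 m and y of bearing_a_mid in the frame of short_tray between -0.042 and 0.042 m and z of bearing_a_mid in the frame of short_tray between 0.015 and 0.025 m and angle between bearing_a_mid's own z axis and vertical below 0.12 rad) and (x of bearing_b_mid in the frame of long_tray between -0.106 and -0.058 m and y of bearing_b_mid in the frame of long_tray between -0.042 and 0.042 m and z of bearing_b_mid in the frame of long_tray between 0.015 and 0.025 m and angle between bearing_b_mid's own z axis and vertical below 0.12 rad)) or ((x of bearing_b_mid in the frame of short_tray between -0.065 and -0.017 m and y of bearing_b_mid in the frame of short_tray between -0.042 and 0.042 m and z of bearing_b_mid in the frame of short_tray between 0.015 and 0.025 m and angle between bearing_b_mid's own z axis and vertical below 0.12 rad) and (x of bearing_a_mid in the frame of long_tray between -0.106 and -0.058 m and y of bearing_a_mid in the frame of long_tray between -0.042 and 0.042 m and z of bearing_a_mid in the frame of long_tray between 0.015 and 0.025 m and angle between bearing_a_mid's own z axis and vertical below 0.12 rad)))), for 0.2 s.
At the end, for the whole second after the job is handed in: A bearing in each tray's handle-end compartment, nut in the short tray's other one, sleeve in the long tray's middle, cap in its far one: centres within 24 mm along, 42 mm across and 5 mm in height of standing on the floor at its centre, upright within 0.12 rad, at rest ((((x of bearing_a_mid in the frame of short_tray between -0.065 and -0.017 m and y of bearing_a_mid in the frame of short_tray between -0.042 and 0.042 m and z of bearing_a_mid in the frame of short_tray between 0.015 and 0.025 m and angle between bearing_a_mid's own z axis and vertical below 0.12 rad) and (x of bearing_b_mid in the frame of long_tray between -0.106 and -0.058 m and y of bearing_b_mid in the frame of long_tray between -0.042 and 0.042 m and z of bearing_b_mid in the frame of long_tray between 0.015 and 0.025 m and angle between bearing_b_mid's own z axis and vertical below 0.12 rad)) or ((x of bearing_b_mid in the frame of short_tray between -0.065 and -0.017 m and y of bearing_b_mid in the frame of short_tray between -0.042 and 0.042 m and z of bearing_b_mid in the frame of short_tray between 0.015 and 0.025 m and angle between bearing_b_mid's own z axis and vertical below 0.12 rad) and (x of bearing_a_mid in the frame of long_tray between -0.106 and -0.058 m and y of bearing_a_mid in the frame of long_tray between -0.042 and 0.042 m and z of bearing_a_mid in the frame of long_tray between 0.015 and 0.025 m and angle between bearing_a_mid's own z axis and vertical below 0.12 rad))) and x of nut_mid in the frame of short_tray between 0.017 and 0.065 m and y of nut_mid in the frame of short_tray between -0.042 and 0.042 m and z of nut_mid in the frame of short_tray between 0.015 and 0.025 m and angle between each of nut_mid, sleeve_mid, cap_mid's own z axis and vertical below 0.12 rad and x of sleeve_mid in the frame of long_tray between -0.024 and 0.024 m and y of sleeve_mid in the frame of long_tray between -0.042 and 0.042 m and z of sleeve_mid in the frame of long_tray between 0.022 and 0.032 m and x of cap_mid in the frame of long_tray between 0.058 and 0.106 m and y of cap_mid in the frame of long_tray between -0.042 and 0.042 m and z of cap_mid in the frame of long_tray between 0.015 and 0.025 m and linear speed of each of bearing_a, bearing_b, nut, sleeve, cap below 0.01 m/s and angular speed of each of bearing_a, bearing_b, nut, sleeve, cap below 0.1 rad/s); the robot touches nothing.
It fails at once if the nut, sleeve or dust cap is set into a tray before both bearings have been dealt (((x of nut_mid in the frame of short_tray between -0.084 and 0.084 m and y of nut_mid in the frame of short_tray between -0.062 and 0.062 m and z of nut_mid in the frame of short_tray below 0.026 m) or (x of nut_mid in the frame of long_tray between -0.125 and 0.125 m and y of nut_mid in the frame of long_tray between -0.062 and 0.062 m and z of nut_mid in the frame of long_tray below 0.026 m) or (x of sleeve_mid in the frame of short_tray between -0.084 and 0.084 m and y of sleeve_mid in the frame of short_tray between -0.062 and 0.062 m and z of sleeve_mid in the frame of short_tray below 0.033 m) or (x of sleeve_mid in the frame of long_tray between -0.125 and 0.125 m and y of sleeve_mid in the frame of long_tray between -0.062 and 0.062 m and z of sleeve_mid in the frame of long_tray below 0.033 m) or (x of cap_mid in the frame of short_tray between -0.084 and 0.084 m and y of cap_mid in the frame of short_tray between -0.062 and 0.062 m and z of cap_mid in the frame of short_tray below 0.026 m) or (x of cap_mid in the frame of long_tray between -0.125 and 0.125 m and y of cap_mid in the frame of long_tray between -0.062 and 0.062 m and z of cap_mid in the frame of long_tray below 0.026 m)) and not (((x of bearing_a_mid in the frame of short_tray between -0.065 and -0.017 m and y of bearing_a_mid in the frame of short_tray between -0.042 and 0.042 m and z of bearing_a_mid in the frame of short_tray between 0.015 and 0.025 m and angle between bearing_a_mid's own z axis and vertical below 0.12 rad) and (x of bearing_b_mid in the frame of long_tray between -0.106 and -0.058 m and y of bearing_b_mid in the frame of long_tray between -0.042 and 0.042 m and z of bearing_b_mid in the frame of long_tray between 0.015 and 0.025 m and angle between bearing_b_mid's own z axis and vertical below 0.12 rad)) or ((x of bearing_b_mid in the frame of short_tray between -0.065 and -0.017 m and y of bearing_b_mid in the frame of short_tray between -0.042 and 0.042 m and z of bearing_b_mid in the frame of short_tray between 0.015 and 0.025 m and angle between bearing_b_mid's own z axis and vertical below 0.12 rad) and (x of bearing_a_mid in the frame of long_tray between -0.106 and -0.058 m and y of bearing_a_mid in the frame of long_tray between -0.042 and 0.042 m and z of bearing_a_mid in the frame of long_tray between 0.015 and 0.025 m and angle between bearing_a_mid's own z axis and vertical below 0.12 rad)))).
It fails at once if the grease tin or the drive socket is moved more than 25 mm or tipped (distance of any of tin_mid, socket_mid from where it was at the start of the episode above 0.025 m or angle between any of tin_mid, socket_mid's own z axis and vertical above 0.4 rad).
It also fails if it takes over 99 s, if anything falls off the work surface, if the arm or the gripper's body presses on something with over 40 N, if the wrist force passes 120 N, or if a joint passes its speed limit or range.

ROBOT

A 6-joint arm with a two-finger parallel gripper is mounted at the origin on the work surface. World frame = base frame: x ahead of the robot, y to its left, z up, the work surface at z = 0. Lengths are in m, angles in rad, forces in N, time in s.
With the tool pointing down it reaches from about 0.35 to 0.775 m from the base axis. Payload 7.3 kg.
Tool frame: the origin (TCP) lies at the very end of the fingers, on their centre line; the grasp point (between the pads) lies 19 mm behind it (robot.pinch_z is the distance from the TCP to the grasp point, in m); z points along the fingers, y is the line along which they close (so a half turn about z gives the same grasp; the last joint's range is limited). The gripper opens to 92 mm and grips with 3 to 60 N. Pads are 19 mm wide; open, the fingers measure 130 mm over their backs; the gripper's body (75 mm by 190 mm) begins 47 mm behind the grasp point.
Start: joints at [-1.446, 0.342, 1.524, -0, 1.275, -0.146], TCP at [0.14, -0.506, 0.227] pointing down, gripper open.
Joint ranges: [-2.53, 2.53], [-0.77, 2.02], [0.04, 2.7], [-1, 4.14], [0.28, 2.66], [-3.11, 3.11]. Speed limits (rad/s): [2.57, 2.57, 3.14, 3.14, 3.14, 3.14].

INTERFACE

Orientations are given as [roll, pitch, yaw] about the fixed x, y, z axes, in that order (R = Rz(yaw) Ry(pitch) Rx(roll)).
In Python, from cell import robot gives the robot as it stands.
- The arm moves only by the tool move_arm, never from a script. Its argument "motion" is a list of rows, each a list of 6 numbers: the shift along the tool's x, y, z in units of 0.1 m (1.0 is 0.1 m), then the turn, a rotation vector about the tool's x, y, z in units of pi rad (1.0 is pi rad). In form: [[dx, dy, dz, rx, ry, rz], ...]. A call has 1 to 12 rows; each row is the pose to reach, as a shift and turn from the pose commanded when the call began, along the tool's axes at that moment, turning the shorter way round; what a row does not reach only later rows make up. A row lasts 1/8 s, in which the tool goes at most 62.5 mm and 10.7 degrees, less where a joint would pass 70% of its speed; a pose out of reach is approached as far as the arm can. A call with a number of a shift or a turn outside -1 to 1 is refused whole. A call with a gripper value outside its range is refused whole. "fingers" is the opening, from -1 (shut) to 1 (fully open), set as the call begins (left out, the last holds). The fingers move at their own pace and stop on an object; "newtons" is the grip in N (left out, the last holds). Time passes only in rows, so rows that repeat a pose let the fingers close. It gives the time, the measured TCP pose, the force, the opening and the grip force at its end, in the units of the state.
- robot.observe(): the state, without advancing time (a new reading comes with each control period).
- robot.read_camera(name): name is "scene" or "top" or "wrist"; returns a dict with "image" (480x640x3 uint8, red, green, blue), "range_z" (480x640 float32, m along the optical axis (not along the pixel's ray), 0 where there is no reading), "vfov" (degrees; the focal length in pixels is half the picture's height over the tangent of half this angle, whatever the lens; pixels are square), "cx", "cy" (the principal point, pixels), "extrinsics" (4x4, takes a point from camera to world coordinates); the wrist camera has in their place "hand_eye" (4x4, takes a point from camera to tool coordinates, whose origin is the TCP and whose axes are the flange's). Camera axes: x right, y up, looking along -z (the intrinsics and any distortion apply to the point x, -y, -z); pixel columns grow to the right and rows downward; lengths in m; the calibration is good to about 2 mm. A picture is of the moment at which its call begins: read the wrist's pose just before it.
- robot.hand_in(): hands the job in; it is judged then, once.
The state is a dict: "time": time; "qpos": joint angles; "qvel": joint speeds; "joint_efforts": joint torques, N m; "tool_pos": TCP position; "tool_rot": TCP orientation; "contact_force": force on the tool from outside, world axes, zero at the start; "torque": the same for the moment, N m; "opening": finger opening in m; "grip_force": force on a finger pad.
Only numpy, scipy, OpenCV 4.12 (cv2) and the standard library are available. Lean on these libraries where they do the work, as an engineer would, in place of code of your own. Each camera call takes 0.05 s, during which the arm holds its last target. There are 200 camera calls.

## Working session

There is one attempt and no reset: what is moved stays moved. The work goes in short steps, Python scripts to look and compute and a tool call to move; the robot and the scene stay as the last step left them, time stands still between calls to the robot, and variables do not carry over. Pictures are saved under pics/ and viewed, at most 14 in all, crops included, and the job is handed in when it is done.

Besides the shell and the picture viewer there is one more tool, called after ">>>" as name(argument=value, ...), one argument or row to a line, values as JSON. move_arm: Moves the arm, as the interface text tells. Shifts and turns lie within -1 to 1; 1 stands for 0.1 m of shift or pi rad of turn. Its arguments: {"type":"object","properties":{"motion":{"type":"array"},"fingers":{"type":"number"},"newtons":{"type":"number"}},"required":["motion"]}

```bash
mkdir -p pics
cat > h.py <<'E'
import numpy as np, cv2
from scipy.spatial.transform import Rotation as R
from cell import robot
def cam(n):
    s=robot.observe(); d=robot.read_camera(n)
    if 'extrinsics' in d: T=np.array(d['extrinsics'])
    else:
        W=np.eye(4); W[:3,:3]=R.from_euler('xyz',s['tool_rot']).as_matrix(); W[:3,3]=s['tool_pos']
        T=W@np.array(d['hand_eye'])
    d['T']=T; d['f']=240/np.tan(np.radians(d['vfov'])/2); return d
def cloud(d):
    v,u=np.mgrid[0:480,0:640]; z=d['range_z']
    p=np.stack([(u-d['cx'])/d['f']*z,-(v-d['cy'])/d['f']*z,-z],-1)
    return p@d['T'][:3,:3].T+d['T'][:3,3]
def ray(d,u,v,h):
    r=d['T'][:3,:3]@np.array([(u-d['cx'])/d['f'],-(v-d['cy'])/d['f'],-1]); o=d['T'][:3,3]
    return o+r*(h-o[2])/r[2]
def save(d,n): cv2.imwrite('pics/'+n+'.png',d['image'][:,:,::-1])
E
python3 - <<'E'
from h import *
s=robot.observe(); print(s)
for n in('top','scene'):
    d=cam(n); save(d,n); np.savez(n+'.npz',**{k:d[k] for k in d})
    print([k for k in d],d['vfov'],d['cx'],d['cy'],d['T'].round(3), (d['range_z']>0).mean())
    for k in d:
        if k not in('image','range_z','T','extrinsics'):print(k,d[k])
E
```

```text
{'time': 0.0, 'qpos': array([-1.44599253e+00,  3.42738699e-01,  1.52502646e+00, -3.47453769e-06,
        1.27538308e+00, -1.46009337e-01]), 'qvel': array([-1.79551370e-03,  1.04372705e-03,  7.19961042e-04, -4.16984237e-04,
       -8.38136783e-05,  2.26508129e-04]), 'joint_efforts': array([ 3.24854584e-03, -4.31232798e+01, -2.44221890e+01,  7.20433728e-02,
        5.57705818e-02, -1.08338377e-04]), 'tool_pos': array([ 0.14040985, -0.50545296,  0.22603337]), 'tool_rot': array([-3.14005314e+00, -2.23035949e-04,  2.70813980e-01]), 'contact_force': array([-0.26138036, -0.0201847 , -0.22480245]), 'torque': array([-0.06110825, -0.01657331, -0.03936455]), 'grip_force': 0.0, 'opening': 0.09195381135254113}
['image', 'range_z', 'vfov', 'cx', 'cy', 'extrinsics', 'T', 'f'] 47.790954492621026 331.86198628406044 241.10518735422366 [[ 0.007  0.991 -0.132  0.406]
 [-1.     0.005 -0.016 -0.007]
 [-0.015  0.132  0.991  0.878]
 [ 0.     0.     0.     1.   ]] 0.9958951822916666
vfov 47.790954492621026
cx 331.86198628406044
cy 241.10518735422366
f 541.7062228344322
['image', 'range_z', 'vfov', 'cx', 'cy', 'extrinsics', 'T', 'f'] 50.924138475746105 322.96250840379577 237.5484769809436 [[ 0.796 -0.37   0.479  0.944]
 [ 0.605  0.501 -0.619 -0.534]
 [-0.011  0.782  0.623  0.584]
 [ 0.     0.     0.     1.   ]] 0.995927734375
vfov 50.924138475746105
cx 322.96250840379577
cy 237.5484769809436
f 504.02891325258776
```

View pics/top.png

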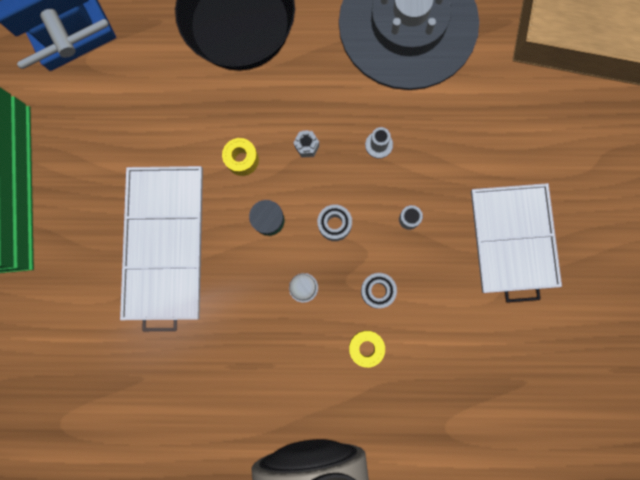

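View pics/scene.png

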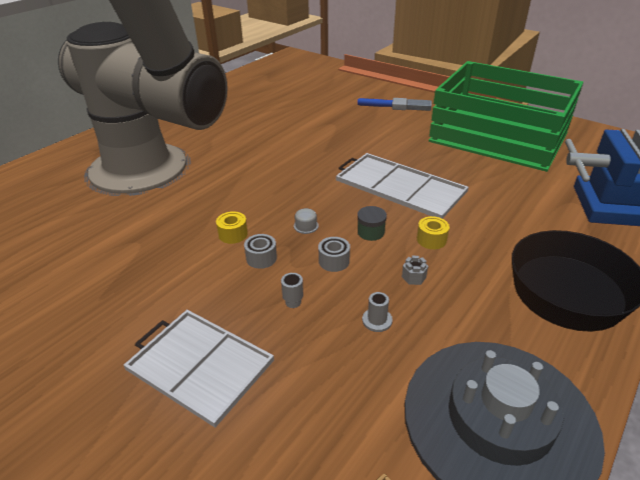

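The top view shows the trays: long at px (162,245), short at (517,238), both with handles at the bottom (near the robot). The candidates are:
- **Bearings:** steel rings at (334,222) and (379,291). The yellow rings at (239,155) and (367,349) are look-alikes to leave alone.
- **Parts to move:** nut (306,143), sleeve with flange (379,142), cap (304,288).
- **Leave alone:** tin, dark lid, at (266,218), and socket, no flange, at (411,216).

Next I'll measure positions from both views.

```bash
cat > m.py <<'E'
from h import *
P={}
for n in('top','scene'):
    d=dict(np.load(n+'.npz')); c=cloud(d); P[n]=c
    g=np.abs(c[...,2])<.03
    print(n,'bench z',np.median(c[...,2][g&(c[...,0]>.25)&(c[...,0]<.7)&(abs(c[...,1])<.4)]))
    m=(c[...,2]>.016)&(c[...,2]<.09)&(c[...,0]>.2)&(c[...,0]<.62)&(abs(c[...,1])<.25)
    k,l,st,ce=cv2.connectedComponentsWithStats(m.astype(np.uint8))
    for i in range(1,k):
        if st[i,4]<80: continue
        q=c[l==i]; zt=np.percentile(q[:,2],98)
        t=q[q[:,2]>zt-.006]; (x,y),r=cv2.minEnclosingCircle(t[:,:2].astype(np.float32))
        print(ce[i].round(),'top z %.3f'%zt,'circle %.3f %.3f r %.3f'%(x,y,r),'rgb',d['image'][l==i].mean(0).round())
    # trays
    hsv=cv2.cvtColor(d['image'],cv2.COLOR_RGB2HSV)
    w=((hsv[...,1]<60)&(hsv[...,2]>110)&(abs(c[...,2])<.022)&(c[...,0]>.2)&(c[...,0]<.65)&(abs(c[...,1])>.2)&(abs(c[...,1])<.5)).astype(np.uint8)
    w=cv2.morphologyEx(w,cv2.MORPH_CLOSE,np.ones((9,9)))
    for ct in cv2.findContours(w,0,1)[0]:
        if cv2.contourArea(ct)<2000: continue
        mm=np.zeros(w.shape,np.uint8); cv2.drawContours(mm,[ct],-1,1,-1)
        a=np.array([ray(d,*p[0],.011)[:2] for p in ct],np.float32)
        print('tray',cv2.minAreaRect(a),'floor z',np.median(c[mm>0][:,2]).round(4),np.percentile(c[mm>0][:,2],97).round(4))
E
python3 m.py
python3 -c "
import cv2
a=cv2.imread('pics/top.png')[100:380,210:450]; cv2.imwrite('pics/crop.png',cv2.resize(a,None,fx=2,fy=2,interpolation=2))"
```

```text
top bench z -0.0010535277645369323
[266. 217.] top z 0.044 circle 0.556 0.112 r 0.027 rgb [77. 81. 88.]
[334. 222.] top z 0.035 circle 0.550 0.004 r 0.028 rgb [121. 125. 132.]
[410. 218.] top z 0.052 circle 0.557 -0.116 r 0.017 rgb [ 98.  99. 103.]
[378. 291.] top z 0.035 circle 0.442 -0.066 r 0.027 rgb [122. 126. 134.]
[302. 287.] top z 0.034 circle 0.447 0.054 r 0.019 rgb [156. 161. 167.]
[366. 349.] top z 0.035 circle 0.352 -0.047 r 0.027 rgb [235. 227.  74.]
tray ((0.5295055508613586, -0.28796085715293884), (0.16996489465236664, 0.1270204335451126), 4.677767753601074) floor z 0.0019 0.0108
tray ((0.5192396640777588, 0.2836773097515106), (0.25213268399238586, 0.12722602486610413), 0.9726368188858032) floor z 0.0022 0.011
scene bench z 0.00024370642741144977
[371. 219.] top z 0.043 circle 0.558 0.111 r 0.029 rgb [67. 68. 65.]
[305. 217.] top z 0.035 circle 0.447 0.053 r 0.020 rgb [129. 128. 127.]
[231. 224.] top z 0.035 circle 0.352 -0.048 r 0.030 rgb [171. 143.  33.]
[259. 247.] top z 0.035 circle 0.442 -0.066 r 0.029 rgb [103. 101. 100.]
[333. 250.] top z 0.035 circle 0.550 0.004 r 0.028 rgb [103. 101. 101.]
[291. 287.] top z 0.051 circle 0.556 -0.116 r 0.018 rgb [89. 84. 82.]
tray ((0.5300164818763733, -0.2894403040409088), (0.17033693194389343, 0.1281588077545166), 4.8265461921691895) floor z 0.0032 0.0118
tray ((0.519201934337616, 0.2794075012207031), (0.2528518736362457, 0.1375550776720047), 0.9938316345214844) floor z 0.0036 0.0117
```

View pics/crop.png

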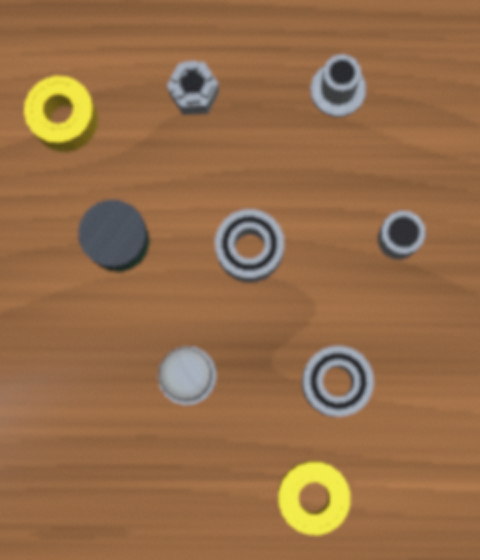

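The crop confirms the two silver rings at px (334,222) and (379,291) are the bearings. The flanged part is the sleeve and the flangeless one is the socket. Next I'll locate the nut and sleeve, including the nut's angle.

```bash
cat > m2.py <<'E'
from h import *
for n in('top','scene'):
    d=dict(np.load(n+'.npz')); c=cloud(d)
    m=(c[...,2]>.012)&(c[...,2]<.09)&(c[...,0]>.6)&(c[...,0]<.75)&(abs(c[...,1])<.25)
    k,l,st,ce=cv2.connectedComponentsWithStats(m.astype(np.uint8))
    for i in range(1,k):
        if st[i,4]<60: continue
        q=c[l==i]; zt=np.percentile(q[:,2],97); t=q[q[:,2]>zt-.008]
        (x,y),r=cv2.minEnclosingCircle(t[:,:2].astype(np.float32))
        print(n,ce[i].round(),'z %.3f'%zt,'%.3f %.3f r %.3f'%(x,y,r),np.hypot(x,y).round(3))
E
python3 m2.py
```

```text
top [379. 139.] z 0.049 0.685 -0.069 r 0.015 0.688
top [306. 143.] z 0.035 0.681 0.052 r 0.019 0.683
top [239. 156.] z 0.035 0.659 0.159 r 0.028 0.678
scene [432. 230.] z 0.035 0.658 0.158 r 0.030 0.677
scene [414. 268.] z 0.035 0.682 0.050 r 0.019 0.684
scene [377. 307.] z 0.049 0.686 -0.069 r 0.016 0.689
```

>>> move_arm(
  motion=[
    [0,0,0,0,0,0.05],
    [0,0,0,0,0,0.0862],
    [0,0,0,0,0,0.0862],
  ],
  fingers=0.5,
  newtons=25,
)

```text
time: 0.48
tool_pos: [0.1404, -0.5057, 0.2264]
tool_rot: [-3.141, 0.0, 0.001]
contact_force: [1.1, -0.5, 0.7]
opening: 0.0699
grip_force: 0.0
```

>>> move_arm(
  motion=[
    [0.3,-0.44,0.1,0,0,0],
    [0.6,-0.88,0.2,0,0,0],
  ],
)

```text
time: 0.72
tool_pos: [0.2008, -0.4169, 0.2061]
tool_rot: [-3.141, -0.0, 0.001]
contact_force: [0.7, 0.0, -0.4]
opening: 0.0687
grip_force: 0.0
```

>>> move_arm(
  motion=[
    [0.3,-0.44,0.1,0,0,0],
    [0.6,-0.88,0.2,0,0,0],
  ],
)

```text
time: 0.98
tool_pos: [0.2611, -0.3284, 0.1864]
tool_rot: [3.141, -0.0, 0.002]
contact_force: [1.1, -0.9, -0.3]
opening: 0.0689
grip_force: 0.0
```

>>> move_arm(
  motion=[
    [0.3,-0.44,0.1,0,0,0],
    [0.6,-0.88,0.2,0,0,0],
  ],
)

```text
time: 1.23
tool_pos: [0.3212, -0.2405, 0.1665]
tool_rot: [3.141, -0.0, 0.002]
contact_force: [0.4, -0.2, 0.2]
opening: 0.0687
grip_force: 0.0
```

>>> move_arm(
  motion=[
    [0.3,-0.44,0.1,0,0,0],
    [0.6,-0.88,0.2,0,0,0],
  ],
)

```text
time: 1.48
tool_pos: [0.3813, -0.1524, 0.1465]
tool_rot: [3.141, -0.0, 0.003]
contact_force: [-0.1, -0.2, -0.0]
opening: 0.0687
grip_force: 0.0
```

>>> move_arm(
  motion=[
    [0.3,-0.44,0.1,0,0,0],
    [0.6,-0.88,0.2,0,0,0],
    [0.6,-0.88,0.2,0,0,0],
    [0.6,-0.88,0.2,0,0,0],
  ],
)

```text
time: 1.98
tool_pos: [0.4401, -0.066, 0.1266]
tool_rot: [3.141, 0.001, 0.002]
contact_force: [-0.0, -0.6, -0.1]
opening: 0.069
grip_force: 0.0
```

Run:
```python
from h import *
print(robot.observe()['tool_pos'],robot.observe()['tool_rot'],robot.observe()['qpos'])
d=cam('wrist'); save(d,'w1'); c=cloud(d)
m=((c[...,2]>.02)&(c[...,2]<.06)&(c[...,0]>.2)).astype(np.uint8)
k,l,st,ce=cv2.connectedComponentsWithStats(m)
for i in range(1,k):
    if st[i,4]<300: continue
    q=c[l==i]; zt=np.percentile(q[:,2],97); t=q[q[:,2]>zt-.006]
    (x,y),r=cv2.minEnclosingCircle(t[:,:2].astype(np.float32)); print(ce[i].round(),'z %.3f'%zt,'%.3f %.3f r %.3f'%(x,y,r))
```

```text
[ 0.44014628 -0.06597017  0.12658411] [3.14135375e+00 6.71902802e-04 2.38668719e-03] [-3.20971357e-01  3.16488433e-01  1.87746162e+00 -5.41648801e-04
  9.48203839e-01  1.24775418e+00]
[29. 46.] z 0.044 0.551 0.102 r 0.025
[204.  51.] z 0.036 0.549 0.003 r 0.028
[424.  37.] z 0.052 0.556 -0.117 r 0.017
[330. 238.] z 0.036 0.441 -0.067 r 0.028
[143. 228.] z 0.035 0.446 0.052 r 0.019
[303. 332.] z 0.035 0.370 -0.048 r 0.020
[303. 388.] z 0.035 0.341 -0.049 r 0.025
```

View pics/w1.png

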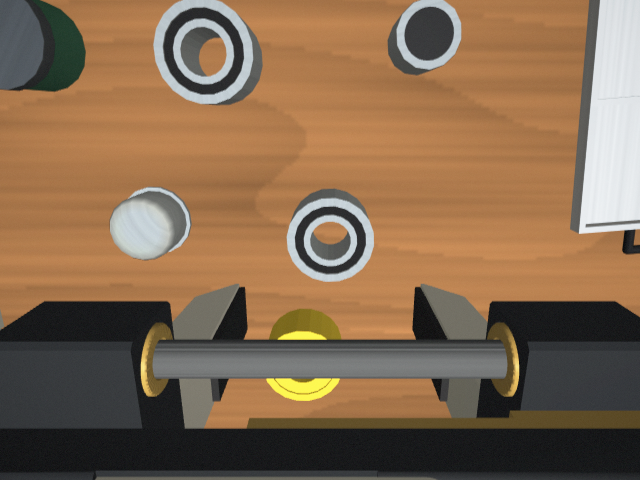

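The wrist view shows the silver bearing at (330,238), the cap at (150,225) and the yellow look-alike under the gripper at (303,370). It agrees with the other views to 1 mm, so I'll grasp.

>>> move_arm(
  motion=[
    [0.015,0,0.4,0,0,0],
    [0.015,0,0.8,0,0,0],
  ],
)

```text
time: 2.28
tool_pos: [0.4422, -0.0676, 0.0466]
tool_rot: [3.141, -0.003, -0.002]
contact_force: [-0.6, 0.1, 0.5]
opening: 0.069
grip_force: 0.0
```

>>> move_arm(
  motion=[
    [0,0,0.2,0,0,0],
    [0,0,0.36,0,0,0],
    [0,0,0.36,0,0,0],
  ],
)

```text
time: 2.65
tool_pos: [0.4409, -0.067, 0.0102]
tool_rot: [-3.141, 0.002, -0.002]
contact_force: [-0.3, -0.1, -0.0]
opening: 0.0686
grip_force: 0.0
```

>>> move_arm(
  motion=[
    [0,0,0,0,0,0],
    [0,0,0,0,0,0],
    [0,0,0,0,0,0],
    [0,0,0,0,0,0],
    [0,0,0,0,0,0],
    [0,0,0,0,0,0],
  ],
  fingers=-0.2,
  newtons=30,
)

```text
time: 3.4
tool_pos: [0.4424, -0.0664, 0.0115]
tool_rot: [3.141, -0.001, 0.0]
contact_force: [-1.8, -2.8, 6.9]
opening: 0.0532
grip_force: 30.0
```

>>> move_arm(
  motion=[
    [0,0,-0.2,0,0,0],
    [0,0,-0.5,0,0,0],
    [0,0,-0.9,0,0,0],
    [0,0,-0.9,0,0,0],
  ],
)

```text
time: 3.9
tool_pos: [0.4435, -0.0662, 0.1028]
tool_rot: [3.14, -0.005, 0.0]
contact_force: [1.0, -0.6, -4.1]
opening: 0.053
grip_force: 30.0
```

>>> move_arm(
  motion=[
    [0.08,0.4,0,0,0,0],
    [0.16,0.8,0,0,0,0],
  ],
)

```text
time: 4.15
tool_pos: [0.4573, -0.146, 0.0993]
tool_rot: [-3.141, 0.002, 0.001]
contact_force: [1.0, 0.1, -4.2]
opening: 0.0534
grip_force: 30.0
```

>>> move_arm(
  motion=[
    [0.08,0.4,0,0,0,0],
    [0.16,0.8,0,0,0,0],
  ],
)

```text
time: 4.4
tool_pos: [0.4732, -0.2265, 0.0987]
tool_rot: [-3.14, 0.003, 0.0]
contact_force: [0.5, 0.5, -3.6]
opening: 0.0533
grip_force: 30.0
```

>>> move_arm(
  motion=[
    [0.08,0.35,0,0,0,0],
    [0.15,0.66,0,0,0,0],
    [0.15,0.66,0,0,0,0],
  ],
)

```text
time: 4.78
tool_pos: [0.4884, -0.2934, 0.0985]
tool_rot: [-3.141, 0.002, -0.002]
contact_force: [0.9, 0.1, -3.2]
opening: 0.0535
grip_force: 30.0
```

>>> move_arm(
  motion=[
    [0,0,0.3,0,0,0],
    [0,0,0.6,0,0,0],
    [0,0,0.8,0,0,0],
    [0,0,0.86,0,0,0],
    [0,0,0.86,0,0,0],
  ],
)

```text
time: 5.4
tool_pos: [0.4878, -0.2901, 0.0144]
tool_rot: [-3.139, 0.003, 0.001]
contact_force: [-2.1, 1.1, 2.2]
opening: 0.0536
grip_force: 30.0
```

>>> move_arm(
  motion=[
    [0,0,0,0,0,0],
    [0,0,0,0,0,0],
    [0,0,0,0,0,0],
  ],
  fingers=0.4,
)

```text
time: 5.78
tool_pos: [0.4892, -0.292, 0.0148]
tool_rot: [3.141, -0.0, 0.0]
contact_force: [-0.1, 0.6, 0.7]
opening: 0.0642
grip_force: 0.0
```

>>> move_arm(
  motion=[
    [0,0,-0.2,0,0,0],
    [0,0,-0.5,0,0,0],
    [0,0,-0.9,0,0,0],
    [0,0,-0.9,0,0,0],
  ],
)

```text
time: 6.28
tool_pos: [0.4907, -0.2932, 0.1079]
tool_rot: [3.137, -0.005, -0.0]
contact_force: [-0.0, -0.7, -0.0]
opening: 0.0645
grip_force: 0.0
```

```bash
cat > see.py <<'E'
from h import *
import sys
n=sys.argv[1]; d=cam(n); save(d,sys.argv[2]); c=cloud(d); print(robot.observe()['tool_pos'],robot.observe()['time'])
m=((c[...,2]>.016)&(c[...,2]<.06)&(c[...,0]>.3)&(c[...,0]<.75)&(abs(c[...,1])<.36)).astype(np.uint8)
k,l,st,ce=cv2.connectedComponentsWithStats(m)
for i in range(1,k):
    if st[i,4]<80: continue
    q=c[l==i]; zt=np.percentile(q[:,2],97); t=q[q[:,2]>zt-.006]
    (x,y),r=cv2.minEnclosingCircle(t[:,:2].astype(np.float32)); print(ce[i].round(),'z %.3f'%zt,'%.3f %.3f r %.3f'%(x,y,r))
E
python3 see.py wrist w2
```

```text
[ 0.48961969 -0.29244629  0.10596867] 6.325
[ 21. 137.] z 0.051 0.554 -0.126 r 0.014
[324. 257.] z 0.038 0.486 -0.291 r 0.028
```

View pics/w2.png

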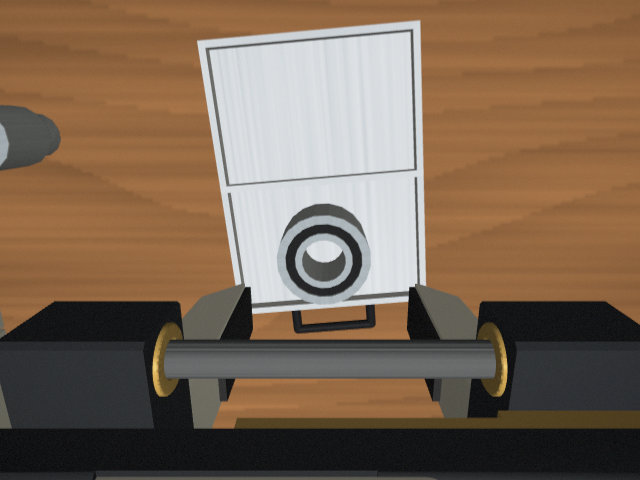

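The bearing stands flat in the handle compartment (centre at px (324,257), top 38 mm high). Next is bearing 2 at (0.550, 0.004).

>>> move_arm(
  motion=[
    [0.1,-0.5,0,0,0,0],
    [0.2,-0.98,0,0,0,0],
  ],
  fingers=0.5,
)

```text
time: 6.58
tool_pos: [0.5082, -0.1927, 0.1032]
tool_rot: [-3.14, 0.002, -0.002]
contact_force: [0.8, -0.4, 0.5]
opening: 0.0688
grip_force: 0.0
```

>>> move_arm(
  motion=[
    [0.1,-0.5,0,0,0,0],
    [0.2,-0.98,0,0,0,0],
  ],
)

```text
time: 6.82
tool_pos: [0.5283, -0.0941, 0.1032]
tool_rot: [-3.141, 0.002, -0.0]
contact_force: [0.8, -0.5, 0.2]
opening: 0.0685
grip_force: 0.0
```

>>> move_arm(
  motion=[
    [0.1,-0.5,0,0,0,0],
    [0.2,-1.0,0,0,0,0],
    [0.2,-1.0,0,0,0,0],
    [0.2,-1.0,0,0,0,0],
  ],
)

```text
time: 7.32
tool_pos: [0.5483, 0.004, 0.1036]
tool_rot: [3.141, 0.002, 0.001]
contact_force: [-0.2, -0.2, 0.7]
opening: 0.0692
grip_force: 0.0
```

```bash
python3 see.py wrist w3
```

```text
[0.54841697 0.00335941 0.10385526] 7.375
[43. 51.] z 0.035 0.655 0.155 r 0.027
[238.  17.] z 0.035 0.678 0.050 r 0.017
[473.  10.] z 0.049 0.675 -0.069 r 0.011
[138. 240.] z 0.044 0.555 0.111 r 0.028
[330. 248.] z 0.035 0.549 0.003 r 0.028
[544. 242.] z 0.052 0.556 -0.117 r 0.018
[255. 398.] z 0.035 0.447 0.053 r 0.020
```

>>> move_arm(
  motion=[
    [0,0,0.4,0,0,0],
    [0,0,0.7,0,0,0],
    [0,0,0.935,0,0,0],
    [0,0,0.935,0,0,0],
  ],
)

```text
time: 7.88
tool_pos: [0.5474, 0.0029, 0.0094]
tool_rot: [-3.141, 0.004, -0.002]
contact_force: [-0.1, 0.3, 0.3]
opening: 0.0689
grip_force: 0.0
```

>>> move_arm(
  motion=[
    [0,0,0,0,0,0],
    [0,0,0,0,0,0],
    [0,0,0,0,0,0],
    [0,0,0,0,0,0],
    [0,0,0,0,0,0],
    [0,0,0,0,0,0],
  ],
  fingers=-0.2,
)

```text
time: 8.62
tool_pos: [0.5498, 0.0037, 0.0123]
tool_rot: [3.141, -0.002, 0.0]
contact_force: [-0.4, -3.0, 6.5]
opening: 0.0537
grip_force: 30.0
```

>>> move_arm(
  motion=[
    [0,0,-0.2,0,0,0],
    [0,0,-0.5,0,0,0],
    [0,0,-0.9,0,0,0],
    [0,0,-0.9,0,0,0],
  ],
)

```text
time: 9.12
tool_pos: [0.5506, 0.0042, 0.1038]
tool_rot: [3.141, -0.006, 0.0]
contact_force: [-0.3, -0.0, -3.9]
opening: 0.0533
grip_force: 30.0
```

>>> move_arm(
  motion=[
    [-0.2,-0.45,0,0,0,0],
    [-0.37,-0.92,0,0,0,0],
  ],
)

```text
time: 9.38
tool_pos: [0.5102, 0.0967, 0.0996]
tool_rot: [-3.142, 0.003, -0.002]
contact_force: [-0.2, 1.1, -3.6]
opening: 0.0534
grip_force: 30.0
```

>>> move_arm(
  motion=[
    [-0.2,-0.45,0,0,0,0],
    [-0.37,-0.92,0,0,0,0],
  ],
)

```text
time: 9.62
tool_pos: [0.473, 0.1892, 0.0996]
tool_rot: [3.141, 0.003, -0.0]
contact_force: [0.8, 0.3, -2.9]
opening: 0.0534
grip_force: 30.0
```

>>> move_arm(
  motion=[
    [-0.2,-0.45,0,0,0,0],
    [-0.38,-0.93,0,0,0,0],
    [-0.38,-0.93,0,0,0,0],
    [-0.38,-0.93,0,0,0,0],
  ],
)

```text
time: 10.12
tool_pos: [0.4362, 0.2806, 0.1]
tool_rot: [3.14, 0.002, 0.001]
contact_force: [-0.2, 0.4, -3.5]
opening: 0.0535
grip_force: 30.0
```

Next: lower, release, raise and look from the top camera.

>>> move_arm(
  motion=[
    [0,0,0.3,0,0,0],
    [0,0,0.6,0,0,0],
    [0,0,0.8,0,0,0],
    [0,0,0.86,0,0,0],
    [0,0,0.86,0,0,0],
  ],
)

```text
time: 10.75
tool_pos: [0.4374, 0.2798, 0.0154]
tool_rot: [3.141, 0.0, -0.002]
contact_force: [-0.0, -0.6, -2.4]
opening: 0.0533
grip_force: 30.0
```

>>> move_arm(
  motion=[
    [0,0,0,0,0,0],
    [0,0,0,0,0,0],
    [0,0,0,0,0,0],
  ],
  fingers=0.4,
)

```text
time: 11.12
tool_pos: [0.4373, 0.2811, 0.0154]
tool_rot: [-3.141, -0.001, -0.0]
contact_force: [-0.9, 0.5, -0.0]
opening: 0.0637
grip_force: 0.0
```

>>> move_arm(
  motion=[
    [0,0,-0.2,0,0,0],
    [0,0,-0.5,0,0,0],
    [0,0,-0.9,0,0,0],
    [0,0,-0.9,0,0,0],
    [0,0,-0.9,0,0,0],
  ],
)

```text
time: 11.75
tool_pos: [0.4366, 0.281, 0.1048]
tool_rot: [3.141, 0.001, 0.0]
contact_force: [-0.1, 0.2, -0.3]
opening: 0.0644
grip_force: 0.0
```

```bash
python3 see.py wrist w4
```

```text
[0.43630792 0.28080008 0.10425626] 11.8
[621.  40.] z 0.043 0.549 0.131 r 0.018
[331. 250.] z 0.038 0.437 0.279 r 0.028
```

View pics/w4.png

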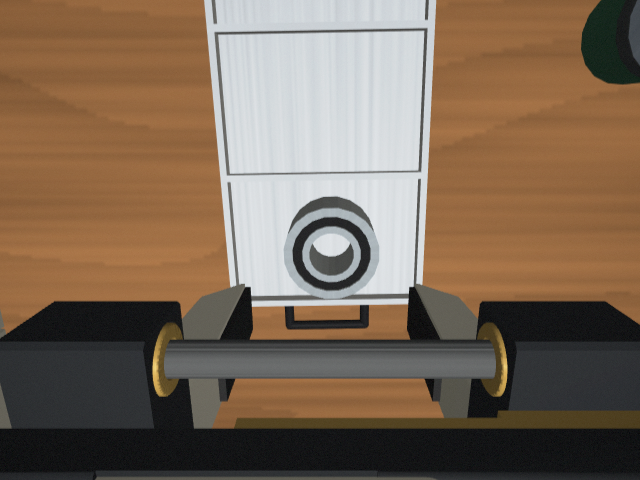

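Bearing 2 lies flat at px (331,250) in the long tray's handle compartment. Next is the cap at (0.447, 0.053).

>>> move_arm(
  motion=[
    [0.02,0.4,0,0,0,0],
    [0.04,0.76,0,0,0,0],
  ],
  fingers=0.35,
)

```text
time: 12.05
tool_pos: [0.44, 0.2041, 0.1038]
tool_rot: [3.141, 0.003, 0.001]
contact_force: [-0.5, -0.4, -0.4]
opening: 0.0618
grip_force: 0.0
```

>>> move_arm(
  motion=[
    [0.02,0.4,0,0,0,0],
    [0.03,0.76,0,0,0,0],
  ],
)

```text
time: 12.3
tool_pos: [0.4432, 0.1277, 0.104]
tool_rot: [3.141, 0.002, -0.0]
contact_force: [-0.3, 0.4, -0.2]
opening: 0.0622
grip_force: 0.0
```

>>> move_arm(
  motion=[
    [0.02,0.4,0,0,0,0],
    [0.03,0.76,0,0,0,0],
    [0.03,0.76,0,0,0,0],
    [0.03,0.76,0,0,0,0],
  ],
)

```text
time: 12.8
tool_pos: [0.4465, 0.0534, 0.1045]
tool_rot: [-3.141, 0.002, -0.001]
contact_force: [0.1, 0.2, 0.1]
opening: 0.062
grip_force: 0.0
```

```bash
python3 see.py wrist w5
```

```text
[0.44654899 0.05374855 0.10462005] 12.85
[210.  48.] z 0.044 0.555 0.111 r 0.027
[628.  53.] z 0.036 0.554 -0.105 r 0.012
[329. 247.] z 0.035 0.446 0.053 r 0.019
[  3. 266.] z 0.023 0.433 0.256 r 0.015
```

>>> move_arm(
  motion=[
    [0,0,0.4,0,0,0],
    [0,0,0.7,0,0,0],
    [0,0,0.965,0,0,0],
    [0,0,0.965,0,0,0],
  ],
)

```text
time: 13.35
tool_pos: [0.4454, 0.0541, 0.0072]
tool_rot: [-3.141, 0.004, 0.002]
contact_force: [0.3, -0.2, 0.8]
opening: 0.0622
grip_force: 0.0
```

>>> move_arm(
  motion=[
    [0,0,0,0,0,0],
    [0,0,0,0,0,0],
    [0,0,0,0,0,0],
    [0,0,0,0,0,0],
    [0,0,0,0,0,0],
    [0,0,0,0,0,0],
  ],
  fingers=-0.4,
  newtons=15,
)

```text
time: 14.1
tool_pos: [0.4477, 0.0532, 0.0096]
tool_rot: [-3.142, -0.002, -0.0]
contact_force: [-0.6, 2.0, 6.3]
opening: 0.0413
grip_force: 15.0
```

>>> move_arm(
  motion=[
    [0,0,-0.2,0,0,0],
    [0,0,-0.5,0,0,0],
    [0,0,-0.95,0,0,0],
    [0,0,-0.95,0,0,0],
    [0,0,-0.95,0,0,0],
  ],
)

```text
time: 14.72
tool_pos: [0.4465, 0.0531, 0.1034]
tool_rot: [3.141, 0.0, -0.0]
contact_force: [0.0, -0.1, -0.3]
opening: 0.0415
grip_force: 15.0
```

```bash
python3 see.py wrist w6
```

```text
[0.44611134 0.05308781 0.10284533] 14.775
[209.  48.] z 0.044 0.555 0.111 r 0.027
[629.  53.] z 0.036 0.553 -0.105 r 0.012
[  2. 268.] z 0.022 0.431 0.256 r 0.014
```

View pics/w6.png

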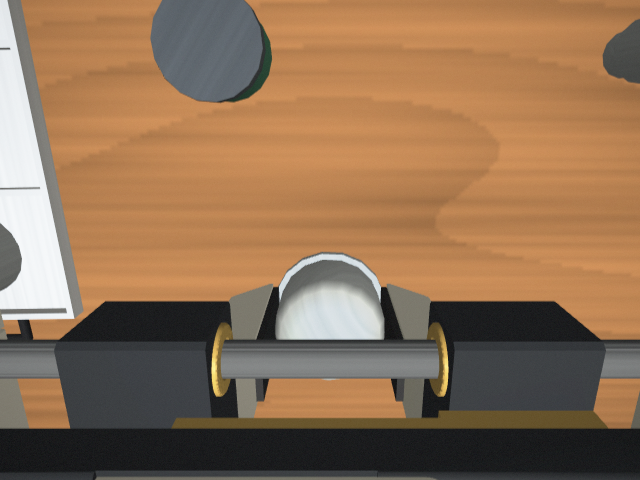

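The cap is held upright at px (330,310). Moving it to the far compartment (0.601, 0.284).

>>> move_arm(
  motion=[
    [0.26,-0.38,0,0,0,0],
    [0.52,-0.77,0,0,0,0],
  ],
)

```text
time: 15.02
tool_pos: [0.4989, 0.1305, 0.1023]
tool_rot: [3.141, 0.003, -0.002]
contact_force: [1.3, -1.0, -0.0]
opening: 0.0415
grip_force: 15.0
```

>>> move_arm(
  motion=[
    [0.26,-0.38,0,0,0,0],
    [0.52,-0.77,0,0,0,0],
  ],
)

```text
time: 15.28
tool_pos: [0.5508, 0.2081, 0.1017]
tool_rot: [3.141, 0.003, -0.0]
contact_force: [1.2, 0.0, -1.0]
opening: 0.0415
grip_force: 15.0
```

>>> move_arm(
  motion=[
    [0.26,-0.38,0,0,0,0],
    [0.51,-0.77,0,0,0,0],
    [0.51,-0.77,0,0,0,0],
    [0.51,-0.77,0,0,0,0],
  ],
)

```text
time: 15.78
tool_pos: [0.6008, 0.2835, 0.1016]
tool_rot: [3.14, 0.004, 0.0]
contact_force: [-0.9, -0.4, 0.0]
opening: 0.0415
grip_force: 15.0
```

>>> move_arm(
  motion=[
    [0,0,0.3,0,0,0],
    [0,0,0.6,0,0,0],
    [0,0,0.8,0,0,0],
    [0,0,0.91,0,0,0],
    [0,0,0.91,0,0,0],
  ],
)

```text
time: 16.4
tool_pos: [0.6022, 0.2837, 0.0128]
tool_rot: [3.142, -0.0, -0.0]
contact_force: [-0.6, -0.2, -1.1]
opening: 0.0416
grip_force: 15.0
```

>>> move_arm(
  motion=[
    [0,0,0,0,0,0],
    [0,0,0,0,0,0],
    [0,0,0,0,0,0],
  ],
  fingers=0.3,
)

```text
time: 16.77
tool_pos: [0.6021, 0.2842, 0.0131]
tool_rot: [-3.141, -0.001, 0.0]
contact_force: [-0.1, 0.4, 0.0]
opening: 0.0593
grip_force: 0.0
```

>>> move_arm(
  motion=[
    [0,0,-0.2,0,0,0],
    [0,0,-0.5,0,0,0],
    [0,0,-0.95,0,0,0],
    [0,0,-0.95,0,0,0],
    [0,0,-0.95,0,0,0],
  ],
)

```text
time: 17.4
tool_pos: [0.6019, 0.2841, 0.1085]
tool_rot: [-3.141, -0.001, 0.0]
contact_force: [-0.1, -0.2, -2.0]
opening: 0.0598
grip_force: 0.0
```

```bash
python3 see.py wrist w7
```

```text
[0.60149394 0.28392423 0.10750816] 17.45
[555. 150.] z 0.035 0.658 0.158 r 0.028
[330. 248.] z 0.038 0.600 0.283 r 0.019
[607. 296.] z 0.043 0.564 0.115 r 0.020
```

View pics/w7.png

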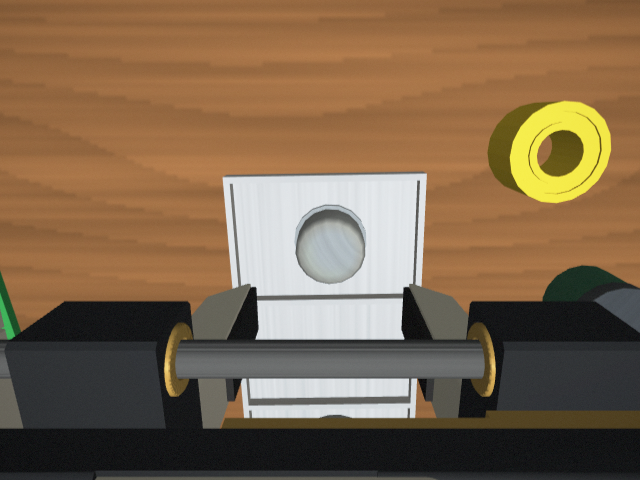

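The cap stands at px (330,243) in the far compartment. Next is the nut, where I need its angle from close up.

>>> move_arm(
  motion=[
    [0.13,0.38,0,0,0,0],
    [0.26,0.77,0,0,0,0],
  ],
)

```text
time: 17.7
tool_pos: [0.6273, 0.2066, 0.1063]
tool_rot: [3.141, 0.002, 0.002]
contact_force: [0.0, 0.0, -0.1]
opening: 0.0596
grip_force: 0.0
```

>>> move_arm(
  motion=[
    [0.13,0.38,0,0,0,0],
    [0.26,0.77,0,0,0,0],
  ],
)

```text
time: 17.95
tool_pos: [0.6535, 0.1289, 0.1063]
tool_rot: [3.141, 0.003, 0.0]
contact_force: [0.5, 0.3, -0.1]
opening: 0.0595
grip_force: 0.0
```

>>> move_arm(
  motion=[
    [0.13,0.38,0,0,0,0],
    [0.26,0.78,0,0,0,0],
    [0.26,0.78,0,0,0,0],
    [0.26,0.78,0,0,0,0],
  ],
)

```text
time: 18.45
tool_pos: [0.6792, 0.0525, 0.1066]
tool_rot: [-3.141, 0.002, -0.0]
contact_force: [-0.0, 0.2, 0.2]
opening: 0.0598
grip_force: 0.0
```

```bash
python3 see.py wrist w8
python3 - <<'E'
import cv2
a=cv2.imread('pics/w8.png'); cv2.imwrite('pics/w8c.png',cv2.resize(a[170:320,240:420],None,fx=4,fy=4,interpolation=2))
E
```

```text
[0.67924806 0.05315151 0.10691841] 18.5
[332. 242.] z 0.035 0.681 0.050 r 0.018
[542. 243.] z 0.050 0.685 -0.070 r 0.015
[155. 271.] z 0.035 0.658 0.158 r 0.028
[254. 402.] z 0.043 0.568 0.105 r 0.018
```

View pics/w8c.png

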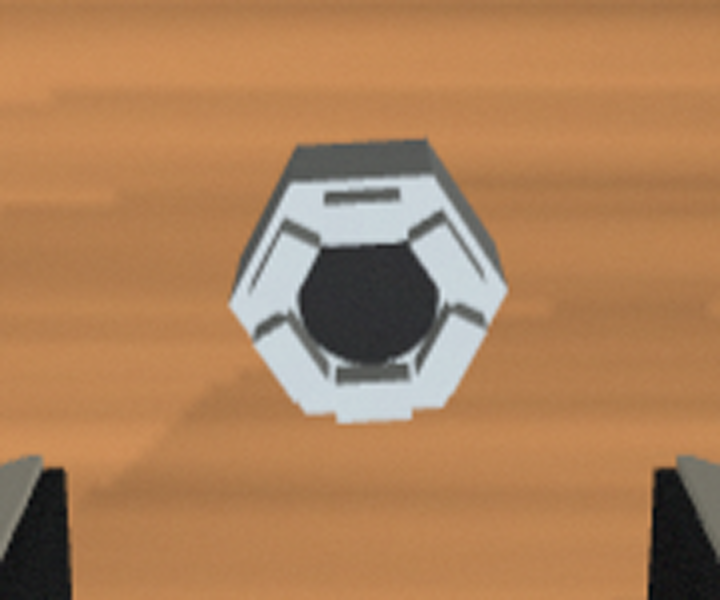

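The crop shows the nut's corners on the closing line and its top edge tilted about 3.5°. The flat normals therefore sit at 3.5° + 60°k, so I'll turn the tool by -26.5° world yaw.

>>> move_arm(
  motion=[
    [0.02,0.025,0,0,0,0.05],
    [0.02,0.025,0,0,0,0.1],
    [0.02,0.025,0,0,0,0.147],
    [0.02,0.025,0,0,0,0.147],
    [0.02,0.025,0,0,0,0.147],
  ],
  fingers=0.25,
)

```text
time: 19.12
tool_pos: [0.6817, 0.0505, 0.1076]
tool_rot: [3.141, 0.0, -0.458]
contact_force: [-0.4, 0.2, 0.7]
opening: 0.0575
grip_force: 0.0
```

>>> move_arm(
  motion=[
    [0,0,0.4,0,0,0],
    [0,0,0.7,0,0,0],
    [0,0,0.99,0,0,0],
    [0,0,0.99,0,0,0],
  ],
)

```text
time: 19.62
tool_pos: [0.68, 0.05, 0.0061]
tool_rot: [3.139, 0.005, -0.46]
contact_force: [-0.1, 0.1, -0.4]
opening: 0.0573
grip_force: 0.0
```

>>> move_arm(
  motion=[
    [0,0,0,0,0,0],
    [0,0,0,0,0,0],
    [0,0,0,0,0,0],
    [0,0,0,0,0,0],
    [0,0,0,0,0,0],
    [0,0,0,0,0,0],
  ],
  fingers=-0.5,
  newtons=25,
)

```text
time: 20.38
tool_pos: [0.6828, 0.0496, 0.0102]
tool_rot: [-3.141, -0.002, -0.462]
contact_force: [-0.2, 0.4, 7.0]
opening: 0.0358
grip_force: 25.0
```

>>> move_arm(
  motion=[
    [0,0,-0.2,0,0,0],
    [0,0,-0.5,0,0,0],
    [0,0,-0.95,0,0,0],
    [0,0,-0.95,0,0,0],
  ],
)

```text
time: 20.88
tool_pos: [0.6846, 0.0495, 0.1094]
tool_rot: [-3.138, -0.009, -0.462]
contact_force: [-0.0, 0.3, -1.5]
opening: 0.0359
grip_force: 25.0
```

>>> move_arm(
  motion=[
    [0,0,0,0,0,-0.05],
    [0,0,0,0,0,-0.1],
    [0,0,0,0,0,-0.147],
    [0,0,0,0,0,-0.147],
    [0,0,0,0,0,-0.147],
  ],
)

```text
time: 21.5
tool_pos: [0.6817, 0.0496, 0.1034]
tool_rot: [3.142, 0.001, -0.003]
contact_force: [-1.1, -0.4, -1.5]
opening: 0.0358
grip_force: 25.0
```

>>> move_arm(
  motion=[
    [-0.14,0.42,0,0,0,0],
    [-0.28,0.84,0,0,0,0],
  ],
)

```text
time: 21.75
tool_pos: [0.6535, -0.0349, 0.1035]
tool_rot: [3.141, 0.0, -0.001]
contact_force: [-0.2, -0.5, -0.7]
opening: 0.0356
grip_force: 25.0
```

>>> move_arm(
  motion=[
    [-0.14,0.42,0,0,0,0],
    [-0.28,0.84,0,0,0,0],
  ],
)

```text
time: 22.0
tool_pos: [0.6254, -0.1196, 0.1037]
tool_rot: [3.141, -0.0, -0.002]
contact_force: [-0.0, 0.2, -1.9]
opening: 0.0356
grip_force: 25.0
```

>>> move_arm(
  motion=[
    [-0.14,0.42,0,0,0,0],
    [-0.27,0.84,0,0,0,0],
  ],
)

```text
time: 22.25
tool_pos: [0.5983, -0.2037, 0.1038]
tool_rot: [3.141, 0.0, -0.002]
contact_force: [0.7, -0.5, -2.2]
opening: 0.0358
grip_force: 25.0
```

>>> move_arm(
  motion=[
    [-0.14,0.42,0,0,0,0],
    [-0.27,0.84,0,0,0,0],
    [-0.27,0.84,0,0,0,0],
    [-0.27,0.84,0,0,0,0],
  ],
)

```text
time: 22.75
tool_pos: [0.5719, -0.2861, 0.1036]
tool_rot: [-3.141, 0.0, -0.002]
contact_force: [0.9, -1.0, -1.4]
opening: 0.0357
grip_force: 25.0
```

>>> move_arm(
  motion=[
    [0,0,0.3,0,0,0],
    [0,0,0.6,0,0,0],
    [0,0,0.8,0,0,0],
    [0,0,0.91,0,0,0],
    [0,0,0.91,0,0,0],
  ],
)

```text
time: 23.38
tool_pos: [0.5726, -0.2853, 0.013]
tool_rot: [3.142, -0.0, 0.001]
contact_force: [-0.1, -0.3, -2.5]
opening: 0.0357
grip_force: 25.0
```

>>> move_arm(
  motion=[
    [0,0,0,0,0,0],
    [0,0,0,0,0,0],
    [0,0,0,0,0,0],
  ],
  fingers=0.15,
)

```text
time: 23.75
tool_pos: [0.5722, -0.2865, 0.0131]
tool_rot: [3.141, -0.001, -0.0]
contact_force: [0.2, -0.0, -0.0]
opening: 0.0525
grip_force: 0.0
```

>>> move_arm(
  motion=[
    [0,0,-0.2,0,0,0],
    [0,0,-0.5,0,0,0],
    [0,0,-0.95,0,0,0],
    [0,0,-0.95,0,0,0],
    [0,0,-0.95,0,0,0],
  ],
)

```text
time: 24.38
tool_pos: [0.5716, -0.2862, 0.1073]
tool_rot: [-3.141, 0.001, -0.0]
contact_force: [-0.5, -0.4, -0.7]
opening: 0.0526
grip_force: 0.0
```

```bash
python3 see.py wrist w9
```

```text
[ 0.57126814 -0.28598489  0.10657266] 24.425
[328. 248.] z 0.038 0.570 -0.286 r 0.018
[ 40. 278.] z 0.052 0.556 -0.117 r 0.018
[336. 334.] z 0.031 0.510 -0.290 r 0.014
[336. 395.] z 0.038 0.485 -0.291 r 0.027
```

View pics/w9.png

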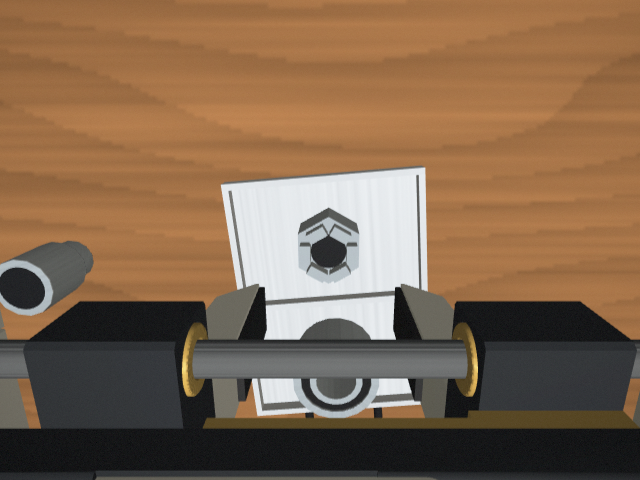

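The nut stands at px (328,248) in the short tray's far compartment. Last is the sleeve at (0.685, -0.069).

>>> move_arm(
  motion=[
    [0.19,-0.36,0,0,0,0],
    [0.38,-0.72,0,0,0,0],
  ],
)

```text
time: 24.68
tool_pos: [0.6094, -0.2137, 0.1059]
tool_rot: [-3.14, 0.003, -0.002]
contact_force: [0.5, 0.2, 0.7]
opening: 0.0531
grip_force: 0.0
```

>>> move_arm(
  motion=[
    [0.19,-0.36,0,0,0,0],
    [0.38,-0.72,0,0,0,0],
  ],
)

```text
time: 24.92
tool_pos: [0.6476, -0.141, 0.1059]
tool_rot: [-3.141, 0.003, -0.0]
contact_force: [0.5, -0.2, -0.2]
opening: 0.0528
grip_force: 0.0
```

>>> move_arm(
  motion=[
    [0.19,-0.36,0,0,0,0],
    [0.38,-0.72,0,0,0,0],
    [0.38,-0.72,0,0,0,0],
    [0.38,-0.72,0,0,0,0],
  ],
)

```text
time: 25.42
tool_pos: [0.6851, -0.0707, 0.1062]
tool_rot: [3.142, 0.003, 0.0]
contact_force: [-0.4, 1.7, 0.7]
opening: 0.0527
grip_force: 0.0
```

```bash
python3 see.py wrist w10
```

```text
[ 0.68514061 -0.07126735  0.10662146] 25.475
[327. 254.] z 0.050 0.685 -0.070 r 0.015
[  5. 290.] z 0.026 0.654 0.134 r 0.014
[632. 398.] z 0.033 0.577 -0.273 r 0.009
[394. 410.] z 0.034 0.567 -0.116 r 0.012
[ 32. 417.] z 0.043 0.576 0.116 r 0.008
```

>>> move_arm(
  motion=[
    [0,0,0.4,0,0,0],
    [0,0,0.7,0,0,0],
    [0,0,0.905,0,0,0],
    [0,0,0.905,0,0,0],
  ],
)

```text
time: 25.98
tool_pos: [0.6847, -0.0711, 0.0155]
tool_rot: [-3.141, 0.003, -0.001]
contact_force: [-0.2, -0.0, 0.0]
opening: 0.0525
grip_force: 0.0
```

>>> move_arm(
  motion=[
    [0,0,0,0,0,0],
    [0,0,0,0,0,0],
    [0,0,0,0,0,0],
    [0,0,0,0,0,0],
    [0,0,0,0,0,0],
    [0,0,0,0,0,0],
  ],
  fingers=-0.6,
)

```text
time: 26.72
tool_pos: [0.6867, -0.0703, 0.0185]
tool_rot: [3.141, -0.002, 0.0]
contact_force: [-1.3, 1.7, 5.4]
opening: 0.0294
grip_force: 25.0
```

>>> move_arm(
  motion=[
    [0,0,-0.2,0,0,0],
    [0,0,-0.5,0,0,0],
    [0,0,-0.95,0,0,0],
    [0,0,-0.95,0,0,0],
    [0,0,-0.95,0,0,0],
  ],
)

```text
time: 27.35
tool_pos: [0.6853, -0.0704, 0.1117]
tool_rot: [-3.142, 0.001, -0.0]
contact_force: [-0.3, 0.4, -3.0]
opening: 0.0296
grip_force: 25.0
```

>>> move_arm(
  motion=[
    [-0.21,-0.44,0,0,0,0],
    [-0.42,-0.88,0,0,0,0],
  ],
)

```text
time: 27.6
tool_pos: [0.6421, 0.0182, 0.1098]
tool_rot: [-3.141, 0.004, -0.002]
contact_force: [0.3, 0.7, -3.4]
opening: 0.029
grip_force: 25.0
```

>>> move_arm(
  motion=[
    [-0.21,-0.44,0,0,0,0],
    [-0.42,-0.88,0,0,0,0],
  ],
)

```text
time: 27.85
tool_pos: [0.6, 0.1068, 0.1103]
tool_rot: [3.141, 0.004, -0.0]
contact_force: [0.4, 0.2, -1.9]
opening: 0.0295
grip_force: 25.0
```

>>> move_arm(
  motion=[
    [-0.21,-0.44,0,0,0,0],
    [-0.41,-0.88,0,0,0,0],
  ],
)

```text
time: 28.1
tool_pos: [0.559, 0.1946, 0.1104]
tool_rot: [3.141, 0.004, -0.0]
contact_force: [1.2, 1.0, -2.0]
opening: 0.0297
grip_force: 25.0
```

>>> move_arm(
  motion=[
    [-0.21,-0.44,0,0,0,0],
    [-0.41,-0.88,0,0,0,0],
    [-0.41,-0.88,0,0,0,0],
    [-0.41,-0.88,0,0,0,0],
  ],
)

```text
time: 28.6
tool_pos: [0.5194, 0.2811, 0.111]
tool_rot: [3.14, 0.002, 0.001]
contact_force: [0.6, -0.2, -2.4]
opening: 0.0294
grip_force: 25.0
```

>>> move_arm(
  motion=[
    [0,0,0.3,0,0,0],
    [0,0,0.6,0,0,0],
    [0,0,0.8,0,0,0],
    [0,0,0.91,0,0,0],
    [0,0,0.91,0,0,0],
  ],
)

```text
time: 29.22
tool_pos: [0.5206, 0.2804, 0.021]
tool_rot: [3.141, 0.0, -0.002]
contact_force: [0.6, -0.5, -2.3]
opening: 0.0298
grip_force: 25.0
```

>>> move_arm(
  motion=[
    [0,0,0,0,0,0],
    [0,0,0,0,0,0],
    [0,0,0,0,0,0],
  ],
  fingers=0.1,
)

```text
time: 29.6
tool_pos: [0.5202, 0.2816, 0.0215]
tool_rot: [-3.141, -0.001, -0.0]
contact_force: [-0.9, -0.2, 0.2]
opening: 0.0499
grip_force: 0.0
```

>>> move_arm(
  motion=[
    [0,0,-0.2,0,0,0],
    [0,0,-0.5,0,0,0],
    [0,0,-0.95,0,0,0],
    [0,0,-0.95,0,0,0],
  ],
)

```text
time: 30.1
tool_pos: [0.5222, 0.2826, 0.1202]
tool_rot: [-3.139, -0.008, 0.0]
contact_force: [0.6, 0.4, -0.3]
opening: 0.0502
grip_force: 0.0
```

>>> move_arm(
  motion=[
    [-0.5,0.4,-0.3,0,0,0],
    [-0.9,0.8,-0.5,0,0,0],
    [-0.9,0.8,-0.5,0,0,0],
    [-0.9,0.8,-0.5,0,0,0],
    [-0.9,0.8,-0.5,0,0,0],
  ],
)

```text
time: 30.72
tool_pos: [0.4306, 0.2021, 0.1655]
tool_rot: [3.142, 0.0, 0.0]
contact_force: [0.8, -0.9, 0.8]
opening: 0.0504
grip_force: 0.0
```

```bash
python3 see.py scene s2; python3 see.py top t2
```

```text
[0.43052781 0.20212376 0.16545227] 30.775
[367. 164.] z 0.038 0.437 0.280 r 0.030
[400. 172.] z 0.052 0.520 0.280 r 0.017
[435. 189.] z 0.038 0.602 0.282 r 0.019
[371. 219.] z 0.044 0.558 0.112 r 0.028
[231. 224.] z 0.035 0.353 -0.046 r 0.030
[432. 229.] z 0.035 0.658 0.159 r 0.029
[291. 287.] z 0.051 0.556 -0.116 r 0.018
[175. 339.] z 0.038 0.487 -0.289 r 0.029
[219. 367.] z 0.038 0.571 -0.285 r 0.018
[0.43043173 0.2021034  0.16545488] 30.825
[239. 156.] z 0.035 0.658 0.159 r 0.028
[162. 191.] z 0.038 0.601 0.283 r 0.019
[515. 210.] z 0.038 0.571 -0.285 r 0.018
[266. 217.] z 0.043 0.556 0.112 r 0.027
[410. 218.] z 0.051 0.556 -0.116 r 0.017
[161. 240.] z 0.052 0.519 0.280 r 0.015
[521. 263.] z 0.038 0.487 -0.290 r 0.028
[366. 349.] z 0.035 0.352 -0.047 r 0.027
```

View pics/s2.png

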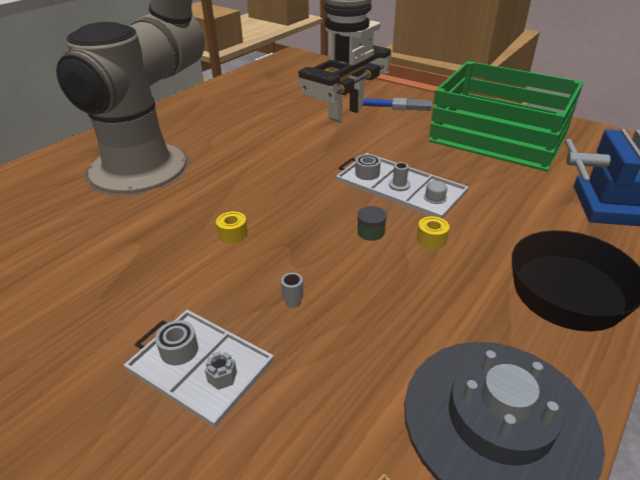

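All five parts stand upright in their compartments: short tray at px (176,340) and (220,370), long tray at (367,165), (400,175) and (436,190). The tin and socket have not moved.

```bash
python3 -c "
from cell import robot
print(robot.hand_in())"
```

```text
the job is handed in; nothing more can be done
None
```

I handed in both wheel-bearing kits at about 31 s: in the final pictures all five parts stand flat in their compartments and the tin and socket have not moved, but the hand-in returned no verdict.

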